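# Pack a cleaned bridge into its work pan with sprung tongs

## Robot

A 6-joint arm with a two-finger parallel gripper is mounted at the origin on the work surface. World frame = base frame: x ahead of the robot, y to its left, z up, the work surface at z = 0. Lengths are in m, angles in rad, forces in N, time in s.
With the tool pointing down it reaches from about 0.25 to 0.85 m from the base axis. Payload 12.5 kg.
Tool frame: the origin (TCP) lies on the centre line of the jaws, within the pads' length; the fingertips stand 14 mm ahead of it and the grasp point (between the pads) lies 5 mm behind it; z points along the fingers, x is the direction in which the jaws open and shut, and the axes are right-handed (so a half turn about z gives the same grasp; the last joint's range is limited). The gripper opens to 93 mm and grips with 3 to 60 N. Pads are 15 mm wide; open, the fingers measure 128 mm over their backs; the gripper's body (75 mm by 188 mm) begins 65 mm behind the grasp point.
Start: joints at [-1.249, 0.351, 1.652, -0, 1.139, -0.085], TCP at [0.218, -0.505, 0.233] pointing down, gripper open.
Joint ranges: [-2.75, 2.75], [-0.79, 2.1], [0.01, 2.65], [-1.57, 4.71], [0.07, 3.14], [-2.87, 2.87]. Speed limits (rad/s): [2.22, 2.22, 2.79, 3.14, 3.14, 3.14].

## Interface

Orientations are given as a rotation vector (axis times angle).
In Python, from station import env gives the robot as it stands.
- The arm moves only by the tool arm_command, never from a script. Its argument "moves" is a list of rows, each a list of 3 entries, a list of its own where there are three numbers: the shift along the tool's x, y, z in units of 25 mm (1.0 is 25 mm), then the turn about the tool's z in rad, then the finger opening in mm, from 0 to 93. A call has 1 to 8 rows; each row is the pose to reach, as a shift and turn from the pose measured when the call began, along the tool's axes at that moment; what a row does not reach only later rows make up. A row lasts 1/10 s, in which the tool goes at most 50 mm and 8.59 degrees, less where a joint would pass 70% of its speed; a pose out of reach is approached as far as the arm can. A call with a gripper value outside its range is refused whole. The fingers move at their own pace and stop on an object; "newtons" is the grip in N (left out, the last holds). Time passes only in rows, so rows that repeat a pose let the fingers close. It gives the time, the measured TCP pose, the force and the opening at its end, in the units of the state.
- env.read_state(): the state, without advancing time (a new reading comes with each control period).
- env.get_image(name): name is "scene" or "top" or "wrist"; returns the picture (400x640x3 uint8, red, green, blue); there is no depth.
- env.camera_params(name): a dict with "mtx" (3x3 intrinsics, pixels), "D" ([k1, k2, p1, p2, k3] as OpenCV has them; the pictures are not rectified), "R" (3x3) and "t" (3): a world point X has camera coordinates R X + t; the wrist camera has in their place "T_tool_cam" (4x4, takes a point from camera to tool coordinates, whose origin is the TCP and whose axes are the tool frame's). Camera axes: x right, y down, z forward; pixel columns grow to the right and rows downward; lengths in m; the calibration is good to about 2 mm. A picture is of the moment at which its call begins: read the wrist's pose just before it. camera_params takes no time and is no camera call.
- env.finish_job(): hands the job in, once; it reports no verdict.
The state is a dict: "clock": time; "qpos": joint angles; "qd": joint speeds; "joint_torque": joint torques, N m; "tool_pos": TCP position; "ee_rot": TCP orientation; "ft_force": force on the tool from outside, world axes, zero at the start; "torque": the same for the moment, N m; "gripper_width": opening from 0.0 (shut) to 1.0 (fully open).
Only numpy, scipy, OpenCV 4.12 (cv2) and the standard library are available. Lean on these libraries where they do the work, as an engineer would, in place of code of your own. Each camera call takes 0.05 s, during which the arm holds its last target. There are 200 camera calls.

## Task

First make room in the work pan: slide its divider up close to the plaster model, within a finger's width, without shifting the model. Then take the sprung tongs from their rail, squeeze them to pick the longest casting, the three-tooth bridge, out of its deep basket cell, and lay it (do not drop it) in the empty side of the pan; touch the bridge only with the tongs. Hang the tongs back over the rail and leave everything else where it is.

Things in the scene. Friction and masses are not known exactly. Their poses are not given: they have to be found in the camera images.
- pan: fixed grey plastic work pan, open on top, 165 (x) by 230 (y) by 45 high outside, walls and floor 3 thick. Origin: centre of its underside; x across, y along its length. The plaster model stands in the +y end; the -y end is for metalwork.
- divider (a joint): position of the pan's sliding divider along the pan's +y (m). 0: its mid-plane is 100 mm to the -y side of the pan's centre (nearly at the end wall); it stays where it is left; sliding takes about 2 N; stops at 0.160. At the start 0 to 0.012.
- divider_pull (a point): point to pinch on the divider's black upright finger pull, on its mid-line: the pull is 36 along the pan's x, 9 thick along the pan's y, and stands from 44 to 80 above the table, the point at 68 (pan rim at 45). Axes as the pan's.
- divider_face (a point): point on the divider's +y face (the side to the model), 20 above the table, middle of its width. The sheet-metal divider is 3 thick, spans the whole pan and stands to 46 above the table; its mid-plane and pull centre lie 1.5 to the -y side of this point. Axes as the pan's.
- model: loose plaster model of a jaw, 56 (x) by 62 (y) by 33 high, 0.16 kg, standing on the pan's floor. Origin: centre of its underside.
- model_face (a point): middle of the model's flat face towards the divider (its -y face), 10 above its underside. Axes as the model's, whose y points along the pan's within 5 degrees.
- basket: fixed stainless cleaning basket, 47 (x) by 124 (y), rim 60 above the table, with three deep cells in a row along y (centres at y = -40.5, 0, +40.5), each 42 (x) by 38 (y) inside, floor 3 above the table, walls 2.5. One casting lies in each cell. Origin: centre of its underside.
- bridge: the three-tooth bridge, bare gold-alloy metal like the others, the longest of the three castings: 30 long (its x), 10 wide (its y), 9 high, 15 g. Origin: centre of its underside. It lies on the floor of any one of the cells, its length along the basket's x within 6 degrees.
- pair: a two-tooth casting, 20 long, 10 wide, 9 high, in another cell; leave it there. Origin: centre of its underside.
- crown: a single crown, 11 by 10 by 9 high, in the remaining cell; leave it there. Origin: centre of its underside.
- rack: fixed tong stand: a plate 100 (x) by 80 (y) by 8 with a post of 12 diameter at x = -42 that carries a level rail along x, from x = -45 to +45, 7 wide, its top 165 above the table; a lip 7 high closes the rail's end at x = +43. Origin: centre of its underside.
- tongs: loose sprung steel tongs (70 g), hanging points down astride the rail. Origin: middle of the flat underside of the bow (3 thick, 14 along x, 17 along y), which rests on the rail's top; z up, y the line along which the two legs close. Inside the bow the legs stand 16 apart; they are hinged to the bow and sprung open, and move together.
- leg_l (a joint): how far the tongs are squeezed (rad, each leg): 0 open, 0.05 on a 10 mm part, 0.075 fully shut. At the middle of the thumb plates a grip of up to about 5 N per side holds the tongs without closing them, about 9 N just closes them on a 10 mm part, 15 to 20 N pinches it firmly; let go, they spring open.
- tongs_grip (a point): middle of the ribbed thumb plates, 45 below the tongs' origin. The plates (16 wide along x, from 25 to 65 below the origin) face out along y, 31 apart over their outsides when open, 27 when the points hold a 10 mm part, 25 fully shut.
- tongs_tip (a point): midway between the points at their lower ends, 140 below the tongs' origin. Points: 12 wide along x, 5 thick, gripping faces 20 high; open they are 24 apart (33 over their outsides); fully shut 3 apart.
- bowl: loose black rubber mixing bowl, 110 across, 55 high (underside centre); leave alone.
- dropper: small loose amber bottle, 32 across, 85 high; leave alone.
- jar: small loose white jar, 52 across, 50 high; leave alone.
- monomer: loose amber bottle, 48 across, 110 high; leave alone.
- spatula: loose plaster spatula with a wooden handle, 190 long, 25 wide; origin under its middle; leave alone.
- waxknife: loose slim wax knife with a wooden handle, 160 long; origin under its middle; leave alone.

How it is judged:
On the way, in this order (a step that is already met when the one before it is completed fails the run):
1. the divider stands within 22 mm of the model (y of model_face in the frame of divider_face between -0.004 and 0.022 m), for 0.2 s.
2. the bridge is lifted out of its cell, held in the tongs (height (world z) of bridge above 0.065 m and contact force between tongs and bridge above 0.3 N), for 0.2 s.
3. the bridge lies in the empty side of the pan, let go by the tongs (x of bridge in the frame of pan between -0.079 and 0.079 m and y of bridge in the frame of pan between -0.112 and 0.05 m and z of bridge in the frame of pan between 0 and 0.018 m and y of bridge in the frame of divider_face below -0.004 m and contact force between tongs and bridge below 0.05 N and linear speed of bridge below 0.03 m/s), for 0.2 s.
At the end, for the whole second after the job is handed in: Divider face under 22 mm from the model's; model within 8 mm of its start; bridge at rest on the pan's floor beyond the divider (origin under 18 mm above the pan's underside); tongs hang at rest astride the rail, bow on it, within 0.15 rad of upright; pair and crown still in their cells (all of step 1 and x of bridge in the frame of pan between -0.079 and 0.079 m and y of bridge in the frame of pan between -0.112 and 0.05 m and z of bridge in the frame of pan between 0 and 0.018 m and y of bridge in the frame of divider_face below -0.004 m and x of tongs in the frame of rack between -0.036 and 0.042 m and y of tongs in the frame of rack between -0.009 and 0.009 m and z of tongs in the frame of rack between 0.16 and 0.171 m and angle between tongs's own z axis and vertical below 0.15 rad and linear speed of bridge below 0.02 m/s and linear speed of tongs below 0.05 m/s and distance of model from where it was at the start of the episode below 0.008 m and height (world z) of each of pair, crown below 0.03 m); the robot touches nothing.
It fails at once if the plaster model is shifted by more than 8 mm (distance of model from where it was at the start of the episode above 0.008 m).
It fails at once if the fingers touch the bridge (contact force between the fingers and bridge above 0.5 N).
It fails at once if the bridge is dropped (moves faster than 0.6 m/s out of the tongs' grip) (linear speed of bridge above 0.6 m/s and contact force between tongs and bridge below 0.05 N).
It fails at once if another loose thing is shifted by more than 30 mm (distance of any of crown, pair, bowl, dropper, jar, monomer, spatula, waxknife from where it was at the start of the episode above 0.03 m).
It also fails if it takes over 69 s, if anything falls off the work surface, if the arm or the gripper's body presses on something with over 40 N, if the wrist force passes 120 N, or if a joint passes its speed limit or range.

## Working session

There is one attempt and no reset: what is moved stays moved. The work goes in short steps, Python scripts to look and compute and a tool call to move; the robot and the scene stay as the last step left them, time stands still between calls to the robot, and variables do not carry over. Pictures are saved under pics/ and viewed, about 8 in all and at most 12, crops included, and the job is handed in when it is done.

Besides the shell and the picture viewer there is one more tool, called after "Emit:" by a JSON object that holds its "fn" and its "kwargs", one argument or row to a line. arm_command: Moves the arm, as the interface text tells. Its arguments: {"type":"object","properties":{"moves":{"type":"array"},"newtons":{"type":"number"}},"required":["moves"]}

```bash
mkdir -p pics; ls
cat > h.py <<'E'
import numpy as np, cv2
from scipy.spatial.transform import Rotation as Rn
from station import env
def cam(name,s=None):
    p=env.camera_params(name); K=np.array(p["mtx"]);D=np.array(p["D"])
    if name=="wrist":
        s=s or env.read_state(); T=np.eye(4);T[:3,:3]=Rn.from_rotvec(s["ee_rot"]).as_matrix();T[:3,3]=s["tool_pos"]
        M=np.linalg.inv(T@np.array(p["T_tool_cam"])); return K,D,M[:3,:3],M[:3,3]
    return K,D,np.array(p["R"]),np.array(p["t"])
def onz(c,uv,z):
    K,D,R,t=c; uv=np.array(uv,float).reshape(-1,1,2)
    n=cv2.undistortPoints(uv,K,D).reshape(-1,2); d=np.c_[n,np.ones(len(n))]@R; o=-R.T@t
    return o+d*((z-o[2])/d[:,2])[:,None]
def proj(c,X):
    K,D,R,t=c; return cv2.projectPoints(np.array(X,float).reshape(-1,3),cv2.Rodrigues(R)[0],t,K,D)[0].reshape(-1,2)
def tool(s,P):
    "world point -> shift in tool axes, units of 25mm"
    return Rn.from_rotvec(s["ee_rot"]).as_matrix().T@(np.array(P)-s["tool_pos"])/0.025
def save(n,im): cv2.imwrite(f"pics/{n}.png",cv2.cvtColor(im,cv2.COLOR_RGB2BGR))
E
python3 - <<'E'
from h import *
s=env.read_state(); print(s)
for n in("top","scene","wrist"):
    im=env.get_image(n); np.save(f"pics/{n}0.npy",im); save(n+"0",im)
    c=cam(n,s); print(n,c[0].round(1).tolist(),"pos",(-c[2].T@c[3]).round(3),"fwd",c[2][2].round(3))
print(env.camera_params("wrist")["T_tool_cam"])
E
```

```text
pics
{'clock': 0.0, 'qpos': array([-1.24859674e+00,  3.51205720e-01,  1.65242060e+00,  2.47152982e-05,
        1.13911027e+00, -8.45729156e-02]), 'qd': array([ 0.00101598,  0.00229478, -0.00034771,  0.00014217, -0.00083876,
       -0.0006038 ]), 'joint_torque': array([-6.97636769e-04, -4.97323895e+01, -2.85256720e+01,  6.98855147e-02,
        2.56851566e-02, -1.47553010e-04]), 'tool_pos': array([ 0.21754411, -0.50479   ,  0.23211946]), 'ee_rot': array([-2.62374097e+00,  1.72656635e+00,  1.39013194e-03]), 'ft_force': array([ 0.33308196, -0.71537373, -0.30481498]), 'torque': array([ 0.01626639,  0.03009449, -0.01250689]), 'gripper_width': 0.997790191250569}
top [[509.6, 0.0, 315.2], [0.0, 509.6, 198.7], [0.0, 0.0, 1.0]] pos [0.318 0.008 1.752] fwd [ 0.143 -0.012 -0.99 ]
scene [[465.9, 0.0, 323.1], [0.0, 465.9, 198.3], [0.0, 0.0, 1.0]] pos [ 1.234 -0.448  0.923] fwd [-0.587  0.385 -0.712]
wrist [[340.3, 0.0, 316.1], [0.0, 340.3, 201.6], [0.0, 0.0, 1.0]] pos [ 0.287 -0.474  0.385] fwd [-0.251 -0.108 -0.962]
[[ 9.99999734e-01  4.48272049e-04  5.75181321e-04 -7.74793175e-04]
 [-5.88294727e-04  9.61997286e-01  2.73058375e-01 -7.57585563e-02]
 [-4.30918433e-04 -2.73058641e-01  9.61997294e-01 -1.52858067e-01]
 [ 0.00000000e+00  0.00000000e+00  0.00000000e+00  1.00000000e+00]]
```

View pics/top0.png

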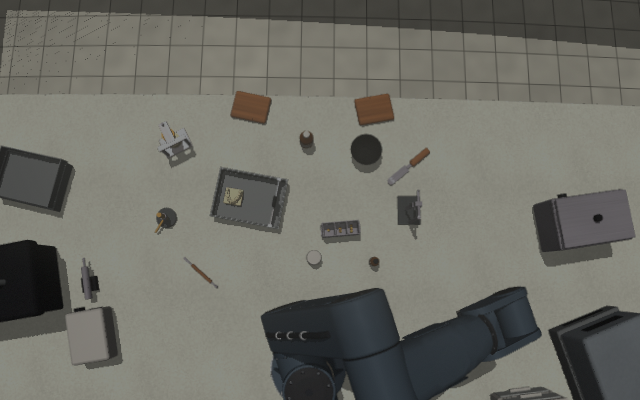

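View pics/scene0.png

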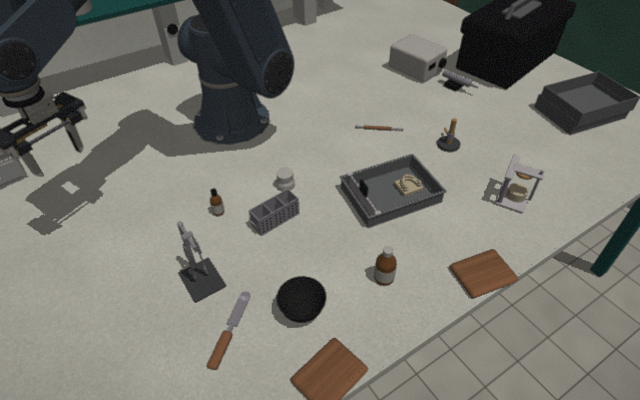

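The top view shows the pan at about (250,197), with the model at (233,197) and the divider and pull near (280,202). The basket is at (341,231), and the rack with tongs is at (411,212). Next I'll enlarge that area.

Run:
```python
from h import *
im=np.load("pics/top0.npy"); save("top0c",cv2.resize(im[150:270,200:435],None,fx=3.4,fy=3.4,interpolation=cv2.INTER_CUBIC))
c=cam("top")
for n,uv,z in(("pan",(250,198),.045),("pull",(279,202),.07),("model",(233,197),.035),("basket",(341,231),.06),("rack",(411,212),.0),("bow",(416,212),.165),("dropper",(374,262),.08),("jar",(314,258),.05)):
    print(n,onz(c,uv,z).round(3))
```

```text
pan [[0.564 0.209 0.045]]
pull [[0.548 0.109 0.07 ]]
model [[0.568 0.268 0.035]]
basket [[ 0.455 -0.099  0.06 ]]
rack [[ 0.53  -0.346  0.   ]]
bow [[ 0.51  -0.329  0.165]]
dropper [[ 0.353 -0.206  0.08 ]]
jar [[ 0.365 -0.01   0.05 ]]
```

View pics/top0c.png

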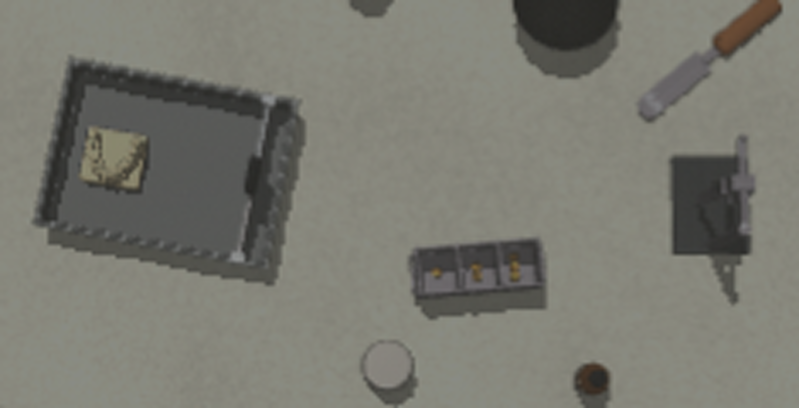

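From the crop, the pan is yawed about -11°. The castings sit at crop positions (437,272), (477,270) and (515,270), and the tongs' bow is at (742,183) on a rail along world x. Next I'll move to get a wrist view of the basket and rack.

Emit:
{"fn": "arm_command", "kwargs": {
  "moves": [
    [[-8.3,-11.5,0],0.5,93],
    [[-8.3,-11.5,0],0.5,93],
    [[-8.3,-11.5,0],0.5,93],
    [[-8.3,-11.5,0],0.5,93],
    [[-8.3,-11.5,0],0.5,93],
    [[-8.3,-11.5,0],0.5,93],
    [[-8.3,-11.5,0],0.5,93],
    [[-8.3,-11.5,0],0.5,93]
  ],
  "newtons": 5
}}

```text
clock: 0.95
tool_pos: [0.4008, -0.1972, 0.2324]
ee_rot: [-2.119, 2.318, 0.002]
ft_force: [0.5, -0.5, -0.0]
gripper_width: 0.999
```

Run:
```python
from h import *
s=env.read_state(); im=env.get_image("wrist"); np.save("pics/w1.npy",im); np.save("pics/w1s.npy",s,allow_pickle=True); save("w1",im); print(s["tool_pos"],s["ee_rot"],s["qd"].round(2),s["clock"])
```

```text
[ 0.40082389 -0.19721562  0.23243804] [-2.11903523e+00  2.31814768e+00  1.72810013e-03] [ 0.19  0.02 -0.03 -0.02  0.    0.18] 0.95
```

View pics/w1.png

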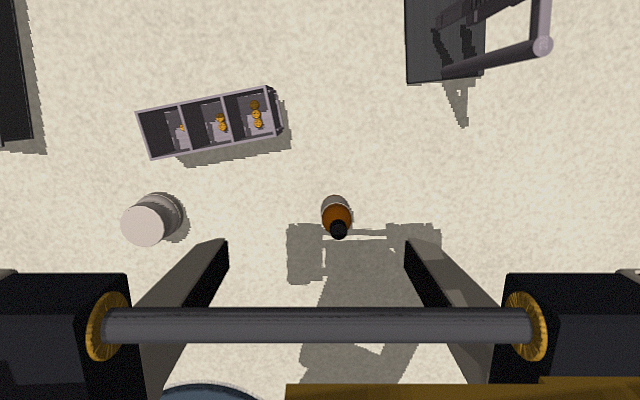

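The wrist view shows the basket with rim corners at about (136,112), (270,86), (282,133) and (150,160). The bridge, with three beads, is in the right-hand cell at (257,113), and the rack post runs from (445,72) to its top at (543,45). I'll shift forward so the rack and basket are both well in view.

Emit:
{"fn": "arm_command", "kwargs": {
  "moves": [
    [[1.2,-4.0,0],0,93],
    [[1.2,-4.0,0],0,93],
    [[1.2,-4.0,0],0,93],
    [[1.2,-4.0,0],0,93],
    [[1.2,-4.0,0],0,93]
  ]
}}

```text
clock: 1.5
tool_pos: [0.4964, -0.2371, 0.2321]
ee_rot: [-2.118, 2.32, 0.003]
ft_force: [0.2, 0.2, 0.0]
gripper_width: 1.002
```

```bash
cat >> h.py <<'E'
def snap(n,name="wrist",crop=None,f=1):
    s=env.read_state(); im=env.get_image(name); np.save(f"pics/{n}.npy",dict(s=s,im=im),allow_pickle=True)
    v=im if crop is None else im[crop[1]:crop[3],crop[0]:crop[2]]
    save(n,cv2.resize(v,None,fx=f,fy=f,interpolation=cv2.INTER_CUBIC)); return s,im
def load(n):
    d=np.load(f"pics/{n}.npy",allow_pickle=True).item(); return d["s"],d["im"],cam("wrist",d["s"])
E
python3 - <<'E'
from h import *
s,im=snap("w2",f=1.25); print(s["tool_pos"],s["ee_rot"],s["qd"].round(2),s["clock"])
E
```

```text
[ 0.49637501 -0.23709612  0.2320567 ] [-2.11849621  2.31950513  0.00330509] [ 0.   -0.02  0.01  0.   -0.    0.  ] 1.5
```

View pics/w2.png

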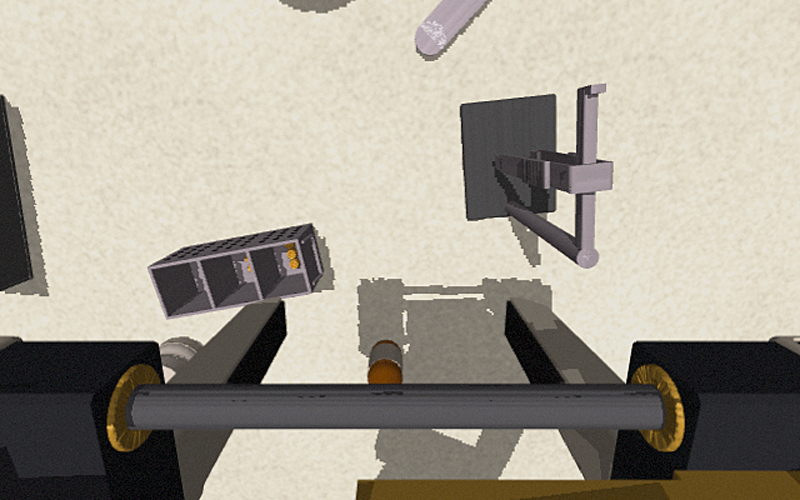

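w2 (in the 800-wide frame) shows the bow at (590,176), post top at (586,257) and lip at (596,89). The plate corners are (461,104), (556,94), (547,213) and (468,220), and the basket rim corners are (149,267), (302,233), (322,283) and (165,318).

Run:
```python
from h import *
s,im,c=load("w2")
def P(l,uv,z): 
    X=onz(c,np.array(uv)/1.25,z); print(l,X.round(4).tolist()); return X
P("plate",[(461,104),(556,94),(555,210),(468,220)],.008)
P("rail post end, lip end",[(586,257),(594,88)],.165)
P("bow top TL TR BR BL",[(567,163),(611,161),(612,190),(568,192)],.168)
b=P("basket",[(149,267),(302,233),(322,283),(165,318)],.06); print(np.linalg.norm(np.roll(b,-1,0)-b,axis=1))
s,im,c=load("w1") if False else (np.load("pics/w1s.npy",allow_pickle=True).item(),np.load("pics/w1.npy"),None); c=cam("wrist",s)
b=onz(c,[(136,112),(270,86),(282,133),(150,160)],.06);print(b.round(4),np.linalg.norm(np.roll(b,-1,0)-b,axis=1))
hsv=cv2.cvtColor(im,cv2.COLOR_RGB2HSV)
m=((hsv[...,1]>120)&(hsv[...,0]>10)&(hsv[...,0]<30)&(hsv[...,2]>90)).astype(np.uint8); m[180:]=0
n,l,st,ce=cv2.connectedComponentsWithStats(m)
for i in range(1,n):
    if st[i,4]>8: print(st[i],ce[i],onz(c,ce[i],.008).round(4))
ys,xs=np.where((m>0)&(np.arange(640)>245)&(np.arange(640)<270)); 
print(cv2.minAreaRect(onz(c,np.c_[xs,ys],.008)[:,:2].astype(np.float32)*1000))
v=np.hstack([cv2.resize(im[70:175,125:300],None,fx=4.5,fy=4.5,interpolation=cv2.INTER_CUBIC)]); save("w1c",v)
```

```text
plate [[0.5881, -0.3, 0.008], [0.5888, -0.379, 0.008], [0.4909, -0.3795, 0.008], [0.4887, -0.3016, 0.008]]
rail post end, lip end [[0.4973, -0.3397, 0.165], [0.5827, -0.3407, 0.165]]
bow top TL TR BR BL [[0.5485, -0.3274, 0.168], [0.5475, -0.3491, 0.168], [0.5329, -0.3504, 0.168], [0.5339, -0.3282, 0.168]]
basket [[0.4847, -0.0374, 0.06], [0.5015, -0.1635, 0.06], [0.4588, -0.1735, 0.06], [0.4399, -0.0396, 0.06]]
[0.12727418 0.04383107 0.13521485 0.04488317]
[[ 0.4845 -0.0371  0.06  ]
 [ 0.4962 -0.1631  0.06  ]
 [ 0.4536 -0.1691  0.06  ]
 [ 0.4395 -0.04    0.06  ]] [0.12660886 0.04294061 0.12985661 0.0450362 ]
[250 100   8   9  53] [253.39622642 104.28301887] [[ 0.4826 -0.1367  0.008 ]]
[252 110  10  18 115] [256.6        118.07826087] [[ 0.4682 -0.1382  0.008 ]]
[216 114  11  17 104] [220.875      122.01923077] [[ 0.4675 -0.0992  0.008 ]]
[180 124   4   7  18] [181.5        127.16666667] [[ 0.4659 -0.0558  0.008 ]]
((472.8743591308594, -137.6785888671875), (28.304950714111328, 8.149245262145996), 4.95402717590332)
```

View pics/w1c.png

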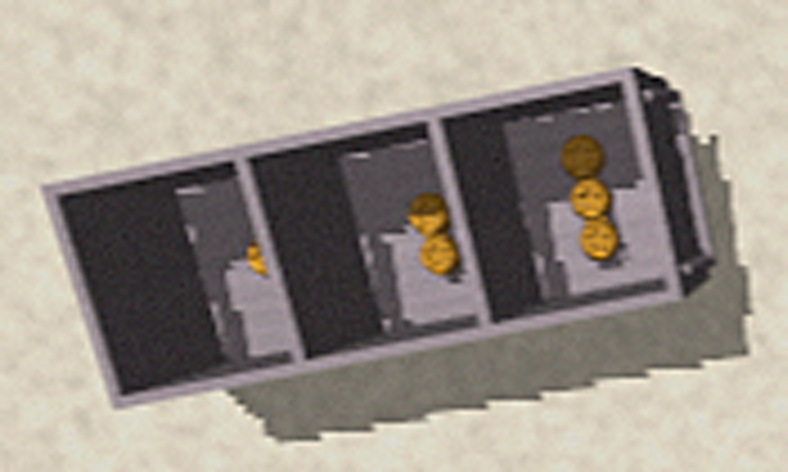

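In the crop the rim corners are TL (42,186), TR (635,68), BR (683,298) and BL (118,407). The bridge lies in the right-hand cell from (582,158) to (598,240), the pair is in the middle cell and the crown in the left. Now over to the pan.

Emit:
{"fn": "arm_command", "kwargs": {
  "moves": [
    [[-15,1.6,0],0.1,93],
    [[-15,1.6,0],0.1,93],
    [[-15,1.6,0],0.1,93],
    [[-15,1.6,0],0.1,93],
    [[-15,1.6,0],0.1,93],
    [[-15,1.6,0],0.1,93],
    [[-15,1.6,0],0.1,93],
    [[-15,1.6,0],0.1,93]
  ]
}}

```text
clock: 2.35
tool_pos: [0.4891, 0.1426, 0.2335]
ee_rot: [-2.001, 2.42, 0.002]
ft_force: [0.2, 0.3, 0.9]
gripper_width: 0.996
```

Emit:
{"fn": "arm_command", "kwargs": {
  "moves": [
    [[0,0,0],0,93]
  ]
}}

```text
clock: 2.45
tool_pos: [0.4881, 0.1447, 0.2339]
ee_rot: [-2.005, 2.417, 0.002]
ft_force: [0.0, 0.1, -0.1]
gripper_width: 0.998
```

Run:
```python
from h import *
s,im=snap("w3",f=1.25); print(s["tool_pos"],s["ee_rot"],s["qpos"].round(2),s["qd"].round(2),s["clock"])
c=cam("wrist",dict(np.load("pics/w1s.npy",allow_pickle=True).item()))
b=onz(c,[(134.3,111.3),(266.1,85.1),(276.8,136.2),(151.2,160.4)],.06);print(b.round(4),np.linalg.norm(np.roll(b,-1,0)-b,axis=1),b.mean(0))
```

```text
[0.48812754 0.14465814 0.23390831] [-2.00457520e+00  2.41652771e+00  2.31058740e-03] [0.2  0.27 1.75 0.   1.11 1.95] [-0.01 -0.03  0.03 -0.01  0.   -0.02] 2.45
[[ 0.4852 -0.0357  0.06  ]
 [ 0.4972 -0.1597  0.06  ]
 [ 0.4511 -0.1639  0.06  ]
 [ 0.439  -0.0411  0.06  ]] [0.1246428  0.04629984 0.1233961  0.04648683] [ 0.4681036  -0.10010337  0.06      ]
```

View pics/w3.png

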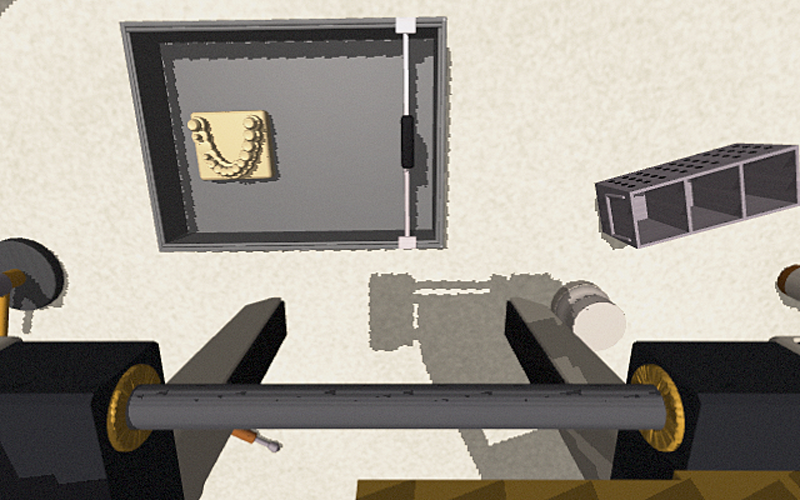

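w3 (800-wide frame) shows the pan rim corners at (122,25), (447,18), (447,247) and (160,250). The pull is at (407,142), the divider clips are at (405,25) and (407,242), and the model's right edge runs from (268,111) to (276,180).

Run:
```python
from h import *
s,im,c=load("w3")
A=lambda uv:np.array(uv)/1.25
p=onz(c,A([(122,25),(447,18),(446,247),(160,250)]),.045); print("pan",p.round(4),np.linalg.norm(np.roll(p,-1,0)-p,axis=1),p.mean(0))
yx=p[0]-p[1]+p[3]-p[2]; print("yaw",np.degrees(np.arctan2(-yx[0],yx[1])))
d=onz(c,A([(405,25),(407,242)]),.046); print("div clips",d.round(4))
# pull
roi=im[85:145,310:345].astype(int); m=(roi.max(2)<40).astype(np.uint8)
n,l,st,ce=cv2.connectedComponentsWithStats(m); i=1+st[1:,4].argmax(); print("pull px",st[i]+[310,85,0,0,0],ce[i]+[310,85])
print("pull cen z.080",onz(c,ce[i]+[310,85],.080).round(4), onz(c,ce[i]+[310,85],.068).round(4))
hsv=cv2.cvtColor(im,cv2.COLOR_RGB2HSV); m=((hsv[...,1]>60)&(hsv[...,0]>15)&(hsv[...,0]<35)).astype(np.uint8);m[:80]=0;m[155:]=0;m[:,:140]=0;m[:,240:]=0
r=cv2.findContours(m,0,2)[0]; r=max(r,key=cv2.contourArea); print("model px bbox",cv2.boundingRect(r))
ap=cv2.approxPolyDP(r,3,True).reshape(-1,2); print(ap.tolist()); print("z.036",onz(c,ap,.036).round(4).tolist())
save("w3c",cv2.resize(im[78:155,140:345],None,fx=3.9,fy=3.9,interpolation=cv2.INTER_CUBIC))
```

```text
pan [[0.6712 0.3123 0.045 ]
 [0.6326 0.0804 0.045 ]
 [0.4636 0.107  0.045 ]
 [0.5048 0.3418 0.045 ]] [0.23510536 0.17115397 0.23833093 0.16901473] [0.56803846 0.21037001 0.045     ]
yaw -9.703055238679177
div clips [[0.6335 0.111  0.046 ]
 [0.474  0.1382 0.046 ]]
pull px [321  92  10  43 360] [325.68055556 114.02777778]
pull cen z.080 [[0.5534 0.1247 0.08  ]] [[0.553  0.1245 0.068 ]]
model px bbox (150, 88, 70, 56)
[[212, 89], [152, 92], [150, 101], [161, 143], [219, 139]]
z.036 [[0.5959, 0.229, 0.036], [0.604, 0.2876, 0.036], [0.5962, 0.2922, 0.036], [0.5548, 0.2942, 0.036], [0.5479, 0.2349, 0.036]]
```

View pics/w3c.png

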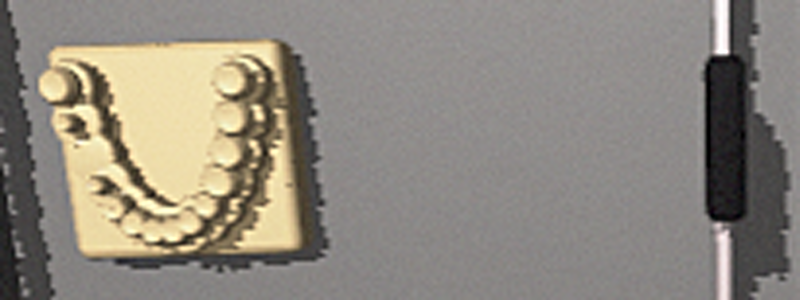

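The model face comes out parallel to the pan, about 116 mm ahead of the divider face, so I'll slide about 106 mm. First I'll pinch the pull.

Emit:
{"fn": "arm_command", "kwargs": {
  "moves": [
    [[0.31,-2.71,2],0,40],
    [[0.31,-2.71,3],0,40],
    [[0.31,-2.71,4.5],0,40],
    [[0.31,-2.71,5.5],0,40],
    [[0.31,-2.71,6.2],0,40],
    [[0.31,-2.71,6.72],0,40],
    [[0.31,-2.71,6.72],0,40]
  ],
  "newtons": 20
}}

```text
clock: 3.2
tool_pos: [0.5525, 0.1224, 0.0649]
ee_rot: [2.003, -2.419, -0.004]
ft_force: [-0.3, -0.5, -0.6]
gripper_width: 0.459
```

Run:
```python
from h import *
s=env.read_state(); print(s["tool_pos"],s["ft_force"],tool(s,(0.5532,.1245,.066)).round(2))
```

```text
[0.55253797 0.12238061 0.06492284] [-0.32550615 -0.50946906 -0.57097334] [-0.09 -0.01 -0.04]
```

Emit:
{"fn": "arm_command", "kwargs": {
  "moves": [
    [[-0.09,0,0],0,0],
    [[-0.09,0,0],0,0],
    [[-0.09,0,0],0,0],
    [[-0.09,0,0],0,0],
    [[-0.09,0,0],0,0],
    [[-0.09,0,0],0,0]
  ]
}}

```text
clock: 3.8
tool_pos: [0.5532, 0.1247, 0.0654]
ee_rot: [-2.004, 2.419, 0.003]
ft_force: [-0.4, -0.6, 5.6]
gripper_width: 0.093
```

Emit:
{"fn": "arm_command", "kwargs": {
  "moves": [
    [[-0.4,0,0],0,0],
    [[-0.9,0.01,0],0,0],
    [[-1.4,0.02,0],0,0],
    [[-1.9,0.03,0],0,0],
    [[-2.4,0.04,0],0,0],
    [[-2.9,0.05,0],0,0],
    [[-3.3,0.05,0],0,0],
    [[-3.5,0.06,0],0,0]
  ]
}}

```text
clock: 4.6
tool_pos: [0.5682, 0.212, 0.0654]
ee_rot: [-2.005, 2.418, 0.003]
ft_force: [1.5, -1.8, 0.8]
gripper_width: 0.098
```

Run:
```python
from h import *
s=env.read_state(); p=s["tool_pos"]; u=np.array([.168,.986]); print(p,s["ft_force"],s["gripper_width"]*93,"v",p[:2]@u,"face gap",.3329-p[:2]@u-.0015)
```

```text
[0.56820732 0.21199076 0.06539914] [ 1.4913791  -1.84464575  0.84324449] 9.072295516920024 v 0.3044817174889706 face gap 0.026918282511029346
```

Emit:
{"fn": "arm_command", "kwargs": {
  "moves": [
    [[-0.3,0,0],0,0],
    [[-0.5,0.01,0],0,0],
    [[-0.64,0.01,0],0,0],
    [[-0.64,0.01,0],0,0],
    [[-0.64,0.01,0],0,0]
  ]
}}

```text
clock: 5.1
tool_pos: [0.571, 0.2279, 0.0654]
ee_rot: [-2.004, 2.418, 0.003]
ft_force: [0.8, 1.9, 0.7]
gripper_width: 0.093
```

Emit:
{"fn": "arm_command", "kwargs": {
  "moves": [
    [[0,0,0],0,30],
    [[0,0,0],0,30],
    [[0,0,0],0,30],
    [[0,0,-2],0,40],
    [[0,0,-4],0,40],
    [[2,2.5,-6.5],0,40],
    [[2,2.5,-6.5],0,40],
    [[2,2.5,-6.5],0,40]
  ]
}}

```text
clock: 5.9
tool_pos: [0.499, 0.1891, 0.2319]
ee_rot: [-2.001, 2.415, -0.0]
ft_force: [1.3, 0.5, 0.3]
gripper_width: 0.431
```

Run:
```python
from h import *
s,im=snap("w4",f=1.25); print(s["tool_pos"],s["ee_rot"],s["qd"].round(2),s["clock"])
```

```text
[0.49895017 0.18908941 0.23191703] [-2.00103973e+00  2.41506430e+00 -6.61924352e-05] [ 0.    0.07 -0.02  0.   -0.04  0.01] 5.9
```

View pics/w4.png

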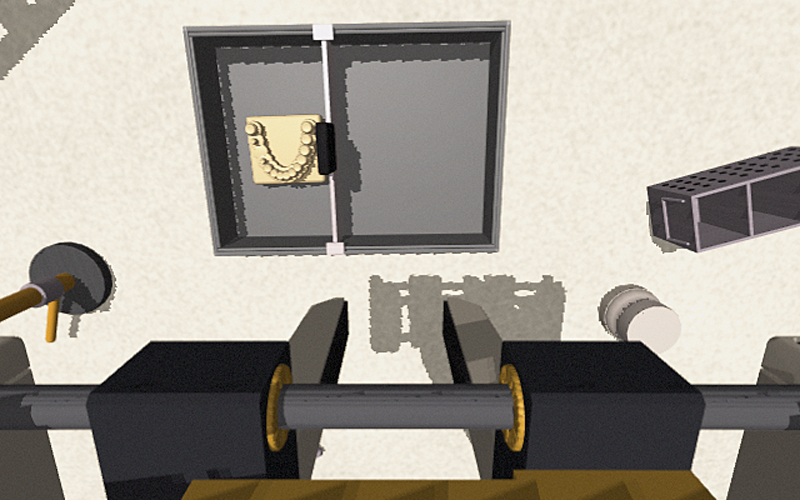

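w4 shows the divider moved up to the model, with clips at (322,32) and (335,248), and the model's left edge from (246,116) to (253,185). I'll check the gap and the model's shift numerically.

Run:
```python
from h import *
R=Rn.from_euler("z",-9.5,degrees=True).as_matrix()
for n in("w3","w4"):
    s,im,c=load(n)
    hsv=cv2.cvtColor(im,cv2.COLOR_RGB2HSV); m=((hsv[...,1]>60)&(hsv[...,0]>15)&(hsv[...,0]<35)).astype(np.uint8);m[:80]=0;m[155:]=0;m[:,:140]=0;m[:,270:]=0
    r=max(cv2.findContours(m,0,2)[0],key=cv2.contourArea).reshape(-1,2)
    X=onz(c,r,.025)@R; print(n,"model pan-axes x range, y range",X[:,0].min(),X[:,0].max(),X[:,1].min(),X[:,1].max())
    # visible divider white sheet top: bright pixels
    x0=(300,340) if n=="w3" else (245,275)
    g=(im.min(2)>165).astype(np.uint8); g[:, :x0[0]]=0; g[:,x0[1]:]=0; g[:28]=0; g[190:]=0
    ys,xs=np.where(g); D=onz(c,np.c_[xs,ys],.046)@R; print(" divider y med",np.median(D[:,1]),np.percentile(D[:,1],[10,90]),len(D))
    # right model edge at low row
    print(" face base est (z=.003):",(onz(c,r,.003)@R)[:,1].min())
s,im,c=load("w4"); print("clips",(onz(c,np.array([(322,32),(335,248)])/1.25,.046)@R).round(4))
```

```text
w3 model pan-axes x range, y range 0.4970022645783079 0.5516833886956011 0.32466785185979585 0.39175682498291653
 divider y med 0.2144362101627985 [0.21272141 0.21571013] 421
 face base est (z=.003): 0.33091207740158296
w4 model pan-axes x range, y range 0.49716665024575596 0.5519243118453304 0.3268407305191202 0.390612365875025
 divider y med 0.3203631221087747 [0.31821836 0.33437489] 639
 face base est (z=.003): 0.33048092913673593
clips [[0.6069 0.3198 0.046 ]
 [0.4452 0.32   0.046 ]]
```

The model hasn't moved measurably (under about 2 mm), and the gap is about 10 mm. Next I'll go to the tongs, looking from overhead first.

Emit:
{"fn": "arm_command", "kwargs": {
  "moves": [
    [[20.9,-3.2,0],-0.187,60],
    [[20.9,-3.2,0],-0.187,60],
    [[20.9,-3.2,0],-0.187,60],
    [[20.9,-3.2,0],-0.187,60],
    [[20.9,-3.2,0],-0.187,60],
    [[20.9,-3.2,0],-0.187,60],
    [[20.9,-3.2,0],-0.187,60],
    [[20.9,-3.2,0],-0.187,60]
  ]
}}

```text
clock: 6.75
tool_pos: [0.4863, -0.2074, 0.2273]
ee_rot: [-2.218, 2.219, 0.002]
ft_force: [1.7, 1.5, -0.5]
gripper_width: 0.645
```

Run:
```python
from h import *
s=env.read_state(); print(s["tool_pos"],s["ee_rot"],tool(s,(.48,-.339,.232)).round(2), np.degrees(2*np.arctan2(s["ee_rot"][1],s["ee_rot"][0])))
```

```text
[ 0.48625488 -0.20739758  0.22726769] [-2.21810599e+00  2.21884590e+00  1.90950495e-03] [ 5.26  0.25 -0.21] 269.9808905145503
```

Emit:
{"fn": "arm_command", "kwargs": {
  "moves": [
    [[5.26,0.25,-0.2],0,60],
    [[5.26,0.25,-0.2],0,60],
    [[5.26,0.25,-0.2],0,60],
    [[5.26,0.25,-0.2],0,60],
    [[5.26,0.25,-0.2],0,60]
  ]
}}

```text
clock: 7.25
tool_pos: [0.4799, -0.3393, 0.2302]
ee_rot: [-2.217, 2.22, 0.005]
ft_force: [0.6, 0.1, -0.5]
gripper_width: 0.643
```

Run:
```python
from h import *
s,im=snap("w5",crop=(230,0,430,150),f=4); print(s["tool_pos"],s["ee_rot"],s["qd"].round(2),s["clock"])
print(proj(cam("wrist",s),[(.5407,-.3388,.168),(.497,-.340,.165),(.5827,-.34,.165)]).round(1))
```

```text
[ 0.4799076  -0.3392822   0.23019761] [-2.2165763   2.22029014  0.00527388] [ 0.03 -0.02  0.02  0.    0.    0.  ] 7.25
[[316.6 129.7]
 [318.5 196.6]
 [318.6  57.2]]
```

View pics/w5.png

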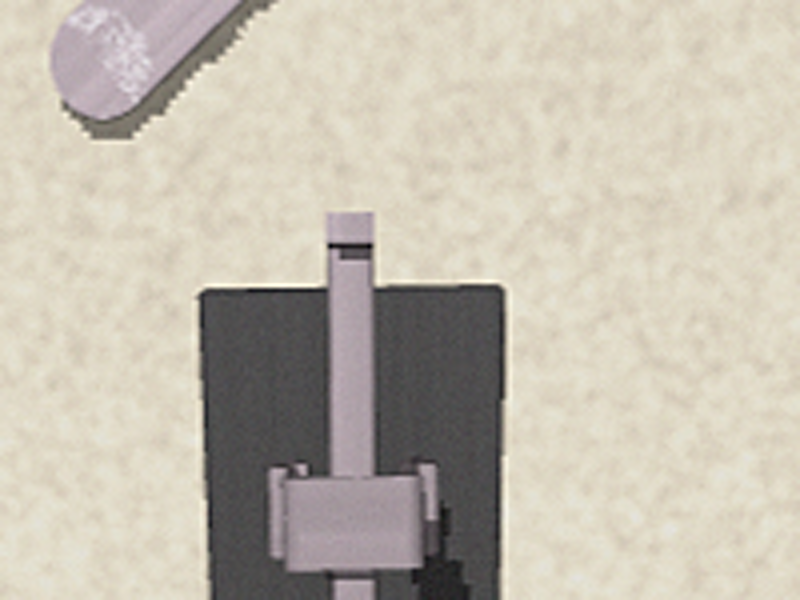

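w5 confirms the tongs: the bow top is centred at crop (355,523), which puts it at about (0.540, -0.340), and the rail's yaw is about 0. Now I'll go down around the thumb plates.

Emit:
{"fn": "arm_command", "kwargs": {
  "moves": [
    [[0.03,-1.5,0],0,60],
    [[0.03,-2.4,0],0,60],
    [[0.03,-2.4,1],0,60],
    [[0.03,-2.4,2.2],0,60],
    [[0.03,-2.4,3.4],0,60],
    [[0.03,-2.4,4.6],0,60],
    [[0.03,-2.4,4.6],0,60],
    [[0.03,-2.4,4.6],0,45]
  ],
  "newtons": 4
}}

```text
clock: 8.1
tool_pos: [0.5406, -0.3379, 0.1161]
ee_rot: [-2.219, 2.218, 0.005]
ft_force: [0.7, 0.4, 0.1]
gripper_width: 0.599
```

Run:
```python
from h import *
s=env.read_state(); print(s["tool_pos"],s["ft_force"],tool(s,(.54,-.34,.115)).round(2))
```

```text
[ 0.54064563 -0.33785703  0.11609099] [0.67272581 0.35981267 0.14026087] [0.09 0.03 0.04]
```

Emit:
{"fn": "arm_command", "kwargs": {
  "moves": [
    [[0.09,0.03,0.04],0,40],
    [[0.09,0.03,0.04],0,34],
    [[0.09,0.03,0.04],0,30],
    [[0.09,0.03,0.04],0,27],
    [[0.09,0.03,0.04],0,27],
    [[0.09,0.03,0.04],0,27]
  ]
}}

```text
clock: 8.7
tool_pos: [0.5404, -0.3404, 0.116]
ee_rot: [-2.219, 2.218, 0.003]
ft_force: [0.0, 0.4, 5.8]
gripper_width: 0.348
```

Emit:
{"fn": "arm_command", "kwargs": {
  "moves": [
    [[0,0,0],0,27],
    [[0,0,0],0,27],
    [[0,0,0],0,27]
  ]
}}

```text
clock: 9.0
tool_pos: [0.5404, -0.3405, 0.116]
ee_rot: [-2.219, 2.218, 0.003]
ft_force: [1.2, 0.3, 2.6]
gripper_width: 0.352
```

Emit:
{"fn": "arm_command", "kwargs": {
  "moves": [
    [[0,0,-0.3],0,27],
    [[0,0,-0.8],0,27],
    [[0,0,-1.5],0,27],
    [[0,0,-2.4],0,27],
    [[0,0,-3.4],0,27],
    [[0,0,-4.4],0,27],
    [[0,0,-5.4],0,27],
    [[0,0,-6.2],0,27]
  ],
  "newtons": 5
}}

```text
clock: 9.8
tool_pos: [0.5401, -0.3412, 0.2737]
ee_rot: [-2.219, 2.217, -0.0]
ft_force: [-0.2, 0.2, -0.8]
gripper_width: 0.326
```

Run:
```python
from h import *
s,im=snap("w6",crop=(140,60,500,330),f=2.2); print(s["tool_pos"],s["ft_force"],s["gripper_width"]*93)
c=cam("wrist",s)
e=env.camera_params
R=Rn.from_rotvec(s["ee_rot"]).as_matrix(); g=s["tool_pos"]-.005*R[:,2]
print("grip,tip,bow px",proj(c,[g,g+R[:,2]*.095,g-R[:,2]*.048]).round(1))
```

```text
[ 0.54011282 -0.34122818  0.27369612] [-0.15906772  0.17210915 -0.77301198] 30.329597647418222
grip,tip,bow px [[317.3 269. ]
 [316.8 210.1]
 [317.8 334. ]]
```

View pics/w6.png

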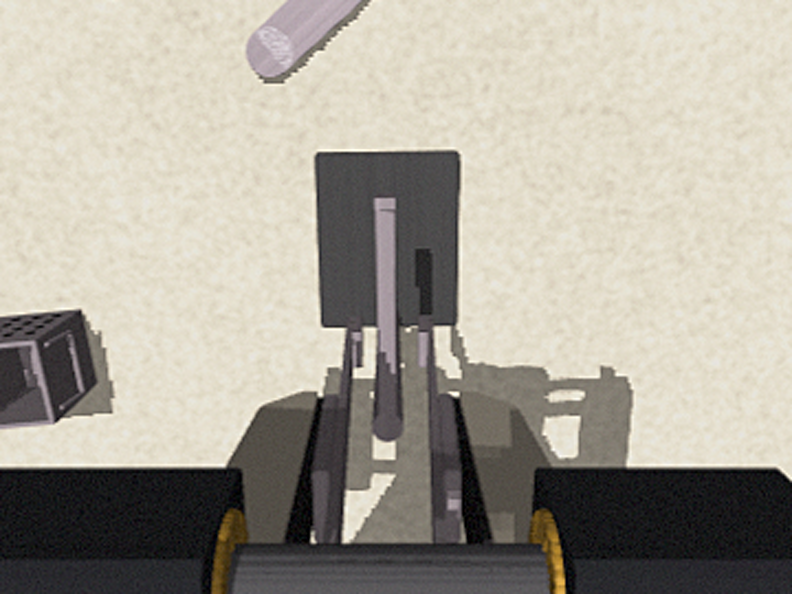

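w6 shows the tongs held between the fingers and clear of the rail. The points sit either side of crop (390,340), centred laterally within 0.5 mm of prediction. Next I'll travel to hover over the bridge's cell.

Emit:
{"fn": "arm_command", "kwargs": {
  "moves": [
    [[-0.5,0.2,0],0,27],
    [[-1.5,0.5,0],-0.03,27],
    [[-3,1.0,0],-0.06,27],
    [[-4.5,1.5,0],-0.09,27],
    [[-6,2.0,0],-0.09,27],
    [[-7.2,2.4,0],-0.09,27],
    [[-7.9,2.6,0.5],-0.09,27],
    [[-8.1,2.7,1],-0.09,27]
  ]
}}

```text
clock: 10.65
tool_pos: [0.4721, -0.1369, 0.2509]
ee_rot: [-2.318, 2.113, -0.006]
ft_force: [0.6, -0.4, -1.3]
gripper_width: 0.332
```

Emit:
{"fn": "arm_command", "kwargs": {
  "moves": [
    [[0,0,1],0,27],
    [[0,0,2],0,27],
    [[0,0,2.8],0,27],
    [[0,0,2.8],0,27],
    [[0,0,2.8],0,27]
  ]
}}

```text
clock: 11.15
tool_pos: [0.4721, -0.1363, 0.1811]
ee_rot: [-2.318, 2.113, -0.005]
ft_force: [0.1, -0.5, -0.5]
gripper_width: 0.325
```

```bash
cat >> h.py <<'E'
def gold(im,c,z,lim=None):
    hsv=cv2.cvtColor(im,cv2.COLOR_RGB2HSV)
    m=((hsv[...,1]>120)&(hsv[...,0]>10)&(hsv[...,0]<30)&(hsv[...,2]>60)).astype(np.uint8)
    n,l,st,ce=cv2.connectedComponentsWithStats(m)
    for i in range(1,n):
        X=onz(c,ce[i],z)[0]
        if st[i,4]>15 and abs(X[0]-.47)<.2 and st[i,1]<290: print(st[i],ce[i].round(1),X.round(4))
    return m
E
python3 - <<'E'
from h import *
s,im=snap("w7",crop=(230,150,400,280),f=4.5); c=cam("wrist",s); print(s["tool_pos"],s["ee_rot"],s["ft_force"],s["gripper_width"]*93,np.degrees(2*np.arctan2(s["ee_rot"][1],s["ee_rot"][0])))
gold(im,c,.008)
R=Rn.from_rotvec(s["ee_rot"]).as_matrix(); t=s["tool_pos"]+.091*R[:,2]; print("tip",t,proj(c,[t]))
print("bridge px",proj(c,[(.4729,-.1377,.008)]),"cell corners",proj(c,[(.4719,-.1404,.06)]))
E
```

```text
[ 0.47211183 -0.13634183  0.18106331] [-2.31799425  2.11290358 -0.00521569] [ 0.09526527 -0.48089732 -0.51104257] 30.26194264675361 275.3002569996293
[315 176  10  25 193] [319.  187.5] [ 0.4709 -0.1386  0.008 ]
[275 178  10  19 150] [279.8 186.8] [ 0.468  -0.1002  0.008 ]
[234 180  10  11  84] [238.7 184.9] [ 0.4661 -0.0599  0.008 ]
tip [ 0.47264912 -0.13620165  0.090065  ] [[316.82614631 209.73596692]]
bridge px [[318.23414927 185.38844859]] cell corners [[321.68375634 200.60324476]]
```

The directly overhead gold-mask measurement puts the bridge at (0.472, -0.1386), in agreement with w1. I'll part-squeeze and then descend in stages, watching the force.

Emit:
{"fn": "arm_command", "kwargs": {
  "moves": [
    [[0.09,0,0],0,28],
    [[0.09,0,0],0,28],
    [[0.09,0,0],0,28],
    [[0.09,0,0],0,28],
    [[0.09,0,0.5],0,28],
    [[0.09,0,1],0,28],
    [[0.09,0,1.5],0,28],
    [[0.09,0,1.8],0,28]
  ],
  "newtons": 7
}}

```text
clock: 12.0
tool_pos: [0.4725, -0.1386, 0.1348]
ee_rot: [-2.318, 2.113, -0.004]
ft_force: [0.8, 0.6, -0.5]
gripper_width: 0.303
```

Run:
```python
from h import *
s=env.read_state(); print(s["tool_pos"],s["ft_force"],s["gripper_width"]*93,tool(s,(.472,-.1387,.0965)).round(2))
```

```text
[ 0.47246302 -0.13855423  0.13480771] [ 0.80998818  0.56116896 -0.50350347] 28.201582633277813 [0.01 0.03 1.53]
```

Emit:
{"fn": "arm_command", "kwargs": {
  "moves": [
    [[0,0,0.4],0,28],
    [[0,0,0.8],0,28],
    [[0,0,1.1],0,28],
    [[0,0,1.3],0,28],
    [[0,0,1.3],0,28]
  ]
}}

```text
clock: 12.5
tool_pos: [0.4724, -0.1384, 0.1017]
ee_rot: [-2.318, 2.113, -0.003]
ft_force: [-0.3, 0.1, -0.6]
gripper_width: 0.301
```

Emit:
{"fn": "arm_command", "kwargs": {
  "moves": [
    [[0,0,0.1],0,28],
    [[0,0,0.2],0,28],
    [[0,0,0.2],0,28]
  ]
}}

```text
clock: 12.8
tool_pos: [0.4724, -0.1384, 0.0966]
ee_rot: [-2.318, 2.113, -0.003]
ft_force: [-0.9, -0.7, -0.3]
gripper_width: 0.305
```

Emit:
{"fn": "arm_command", "kwargs": {
  "moves": [
    [[0,0,0],0,22],
    [[0,0,0],0,22],
    [[0,0,0],0,22],
    [[0,0,0],0,22],
    [[0,0,0],0,22],
    [[0,0,0],0,22]
  ],
  "newtons": 18
}}

```text
clock: 13.4
tool_pos: [0.4725, -0.1384, 0.0967]
ee_rot: [-2.318, 2.113, -0.003]
ft_force: [-0.1, -0.2, 1.0]
gripper_width: 0.288
```

The opening is 26.8 mm, which matches a held 10 mm part (fully shut would be 25). Lifting now.

Emit:
{"fn": "arm_command", "kwargs": {
  "moves": [
    [[0,0,-0.2],0,22],
    [[0,0,-0.5],0,22],
    [[0,0,-1.0],0,22],
    [[0,0,-1.7],0,22],
    [[0,0,-2.5],0,22],
    [[0,0,-3.3],0,22],
    [[0,0,-4.0],0,22],
    [[0,0,-4.0],0,22]
  ]
}}

```text
clock: 14.2
tool_pos: [0.4731, -0.139, 0.1995]
ee_rot: [-2.317, 2.112, -0.01]
ft_force: [0.5, 0.1, -0.3]
gripper_width: 0.287
```

Run:
```python
from h import *
s,im=snap("w8",crop=(230,150,400,280),f=4.5); c=cam("wrist",s); print(s["tool_pos"],s["ft_force"],s["gripper_width"]*93)
gold(im,c,.008); gold(im,c,.109)
R=Rn.from_rotvec(s["ee_rot"]).as_matrix(); t=s["tool_pos"]+.091*R[:,2]; print("tip",t,proj(c,[t]))
```

```text
[ 0.47306001 -0.139025    0.19953335] [ 0.53289995  0.10729952 -0.27112007] 26.701382072203632
[274 175  10  19 136] [278.7 184.2] [ 0.4677 -0.1002  0.008 ]
[235 178  10  10  77] [239.7 182.3] [ 0.466  -0.0599  0.008 ]
[310 192  13  39 411] [316.2 210.8] [ 0.4427 -0.1416  0.008 ]
[274 175  10  19 136] [278.7 184.2] [ 0.4909 -0.1093  0.109 ]
[235 178  10  10  77] [239.7 182.3] [ 0.4897 -0.0808  0.109 ]
[310 192  13  39 411] [316.2 210.8] [ 0.4732 -0.1386  0.109 ]
tip [ 0.47387314 -0.13899745  0.10853699] [[316.82623627 209.73576732]]
```

The bridge is lifted and held level: it measures 28 mm long at tip height and is centred in the points, and the pair and crown are still in place. Carrying it to the pan.

Emit:
{"fn": "arm_command", "kwargs": {
  "moves": [
    [[-0.3,-0.1,0],0,22],
    [[-0.9,-0.35,0],0.03,22],
    [[-1.8,-0.7,0],0.07,22],
    [[-3.0,-1.17,0],0.1,22],
    [[-4.2,-1.63,0],0.14,22],
    [[-5.4,-2.1,0],0.18,22],
    [[-6.6,-2.57,0],0.22,22],
    [[-7.8,-3.03,0],0.26,22]
  ]
}}

```text
clock: 15.05
tool_pos: [0.5296, 0.0643, 0.1976]
ee_rot: [-2.023, 2.397, -0.004]
ft_force: [0.9, 0.4, -0.7]
gripper_width: 0.288
```

Run:
```python
from h import *
s=env.read_state(); print(s["tool_pos"],s["ft_force"],s["gripper_width"]*93,tool(s,(.5604,.166,.1995)).round(2),np.degrees(2*np.arctan2(s["ee_rot"][1],s["ee_rot"][0])))
```

```text
[0.52958051 0.06425433 0.197627  ] [ 0.92039567  0.35394973 -0.72570742] 26.737831948063324 [-4.22 -0.53 -0.06] 260.3142709936343
```

Emit:
{"fn": "arm_command", "kwargs": {
  "moves": [
    [[-1.0,-0.13,0],0,22],
    [[-2.1,-0.27,0],0,22],
    [[-3.2,-0.4,0],0,22],
    [[-3.9,-0.49,0],0,22],
    [[-4.2,-0.53,0],0,22],
    [[-4.2,-0.53,0.5],0,22],
    [[-4.2,-0.53,1.2],0,22],
    [[-4.2,-0.53,1.9],0,22]
  ]
}}

```text
clock: 15.85
tool_pos: [0.56, 0.1645, 0.1489]
ee_rot: [-2.022, 2.399, -0.004]
ft_force: [0.2, 0.6, -1.1]
gripper_width: 0.288
```

Run:
```python
from h import *
s,im=snap("w9"); c=cam("wrist",s); print(s["tool_pos"],s["ft_force"],s["gripper_width"]*93,tool(s,(.5604,.166,.0985)).round(2))
R=Rn.from_rotvec(s["ee_rot"]).as_matrix(); t=s["tool_pos"]+.091*R[:,2]; print("tip",t,proj(c,[t])); gold(im,c,t[2])
```

```text
[0.56002529 0.16446732 0.1489162 ] [ 0.16267166  0.58532036 -1.0662767 ] 26.779333027512312 [-0.06  0.    2.02]
tip [0.56044943 0.16453217 0.05791721] [[316.69525331 209.54527003]]
[310 192  13  39 412] [316.2 210.7] [0.5596 0.165  0.0579]
```

Still held and unchanged. Lowering gently to the floor.

Emit:
{"fn": "arm_command", "kwargs": {
  "moves": [
    [[-0.03,0,0.5],0,22],
    [[-0.03,0,1.1],0,22],
    [[-0.03,0,1.6],0,22],
    [[-0.03,0,1.85],0,22],
    [[-0.03,0,1.95],0,22],
    [[-0.03,0,2.0],0,22],
    [[-0.03,0,2.0],0,22]
  ]
}}

```text
clock: 16.6
tool_pos: [0.5591, 0.1649, 0.0964]
ee_rot: [-2.024, 2.401, -0.001]
ft_force: [0.8, 0.0, -2.1]
gripper_width: 0.288
```

Emit:
{"fn": "arm_command", "kwargs": {
  "moves": [
    [[0,0,0.02],0,22],
    [[0,0,0.05],0,22],
    [[0,0,0.07],0,22],
    [[0,0,0.07],0,22]
  ]
}}

```text
clock: 17.0
tool_pos: [0.5595, 0.165, 0.095]
ee_rot: [-2.024, 2.4, -0.002]
ft_force: [0.8, -0.4, 1.9]
gripper_width: 0.287
```

Emit:
{"fn": "arm_command", "kwargs": {
  "moves": [
    [[0,0,0],0,28],
    [[0,0,0],0,29],
    [[0,0,0],0,29],
    [[0,0,0],0,29],
    [[0,0,0],0,30],
    [[0,0,0],0,30]
  ],
  "newtons": 7
}}

```text
clock: 17.6
tool_pos: [0.5594, 0.165, 0.0949]
ee_rot: [-2.024, 2.401, -0.002]
ft_force: [0.7, 0.9, -1.2]
gripper_width: 0.321
```

Emit:
{"fn": "arm_command", "kwargs": {
  "moves": [
    [[0,0,0],0,27],
    [[0,0,0],0,27],
    [[0,0,0],0,27],
    [[0,0,0],0,27]
  ],
  "newtons": 5
}}

```text
clock: 18.0
tool_pos: [0.5595, 0.165, 0.095]
ee_rot: [-2.024, 2.4, -0.002]
ft_force: [-0.7, -1.1, 0.0]
gripper_width: 0.329
```

Run:
```python
from h import *
s,im=snap("w10"); c=cam("wrist",s); print(s["tool_pos"],s["ft_force"],s["gripper_width"]*93)
gold(im,c,.008)
```

```text
[0.55945151 0.16504471 0.09495112] [-7.06133999e-01 -1.09713912e+00  1.02153605e-03] 30.578514772026676
[310 193  14  39 425] [316.2 211.8] [0.5592 0.1655 0.008 ]
```

Emit:
{"fn": "arm_command", "kwargs": {
  "moves": [
    [[0,0,-0.1],0,27],
    [[0,0,-0.3],0,27],
    [[0,0,-0.6],0,27],
    [[0,0,-1.2],0,27],
    [[0,0,-2.2],0,27],
    [[0,0,-3.5],0,27],
    [[0,0,-5.0],0,27],
    [[0,0,-6.0],0,27]
  ]
}}

```text
clock: 18.85
tool_pos: [0.5596, 0.1651, 0.2489]
ee_rot: [-2.022, 2.398, -0.005]
ft_force: [0.4, -0.3, -0.9]
gripper_width: 0.329
```

Run:
```python
from h import *
s,im=snap("w11"); c=cam("wrist",s); print(s["tool_pos"],s["ft_force"],s["gripper_width"]*93)
gold(im,c,.008)
```

```text
[0.55955309 0.16512953 0.24894081] [ 0.42329386 -0.32273886 -0.90372523] 30.572329020542558
[313 162   8  24 163] [316.6 173.5] [0.559  0.1655 0.008 ]
[ 51 260  16  14 125] [ 59.6 265.3] [0.4973 0.5059 0.008 ]
[629 265  11   4  26] [634.8 266.7] [ 0.3739 -0.2098  0.008 ]
[ 21 275  21  20 245] [ 31.  283.1] [0.4797 0.551  0.008 ]
[ 44 281  11  27 173] [ 48.6 294.4] [0.4604 0.5349 0.008 ]
```

The bridge lies at (0.559, 0.1655) in the empty side and is released. Returning to the rail.

Emit:
{"fn": "arm_command", "kwargs": {
  "moves": [
    [[0.5,-0.05,-1.4],0,27],
    [[1.5,-0.2,-1.4],0,27],
    [[3.0,-0.4,-1.4],-0.03,27],
    [[4.6,-0.6,-1.4],-0.06,27],
    [[6.2,-0.8,-1.4],-0.09,27],
    [[7.8,-1.0,-1.4],-0.12,27],
    [[9.4,-1.25,-1.4],-0.15,27],
    [[11,-1.45,-1.4],-0.17,27]
  ]
}}

```text
clock: 19.7
tool_pos: [0.5493, -0.1134, 0.2877]
ee_rot: [-2.216, 2.213, -0.011]
ft_force: [0.7, -1.1, -0.7]
gripper_width: 0.323
```

Run:
```python
from h import *
s=env.read_state(); print(s["tool_pos"],s["ft_force"],s["gripper_width"]*93,tool(s,(.5404,-.3405,.280)).round(2),np.degrees(2*np.arctan2(s["ee_rot"][1],s["ee_rot"][0])))
```

```text
[ 0.54927073 -0.11343568  0.28768086] [ 0.71650587 -1.06426763 -0.69215397] 30.02314208785224 [9.08 0.37 0.29] 270.07563113353604
```

Emit:
{"fn": "arm_command", "kwargs": {
  "moves": [
    [[1.4,0.05,0],0,27],
    [[2.8,0.1,0],0,27],
    [[4.2,0.15,0],0,27],
    [[5.6,0.2,0],0,27],
    [[7.0,0.3,0],0,27],
    [[8.2,0.35,0.1],0,27],
    [[8.9,0.37,0.2],0,27],
    [[9.08,0.37,0.2],0,27]
  ]
}}

```text
clock: 20.5
tool_pos: [0.54, -0.3416, 0.2819]
ee_rot: [-2.215, 2.215, -0.01]
ft_force: [-0.2, 0.2, -0.5]
gripper_width: 0.327
```

Emit:
{"fn": "arm_command", "kwargs": {
  "moves": [
    [[0,0,0],0,27],
    [[0,0,0],0,27],
    [[0,0,0],0,27]
  ]
}}

```text
clock: 20.8
tool_pos: [0.5403, -0.3405, 0.2823]
ee_rot: [-2.216, 2.214, -0.01]
ft_force: [-0.1, -0.6, -0.1]
gripper_width: 0.332
```

Run:
```python
from h import *
s,im=snap("w12",crop=(140,60,500,330),f=2.2); print(s["tool_pos"],s["ft_force"],s["gripper_width"]*93,s["clock"],tool(s,(.5404,-.3405,.116)).round(2),np.degrees(2*np.arctan2(s["ee_rot"][1],s["ee_rot"][0])))
```

```text
[ 0.54029517 -0.34046202  0.28226917] [-0.05404962 -0.55356502 -0.07836886] 30.878117304471605 20.8 [0.02 0.07 6.65] 270.05496714595364
```

View pics/w12.png

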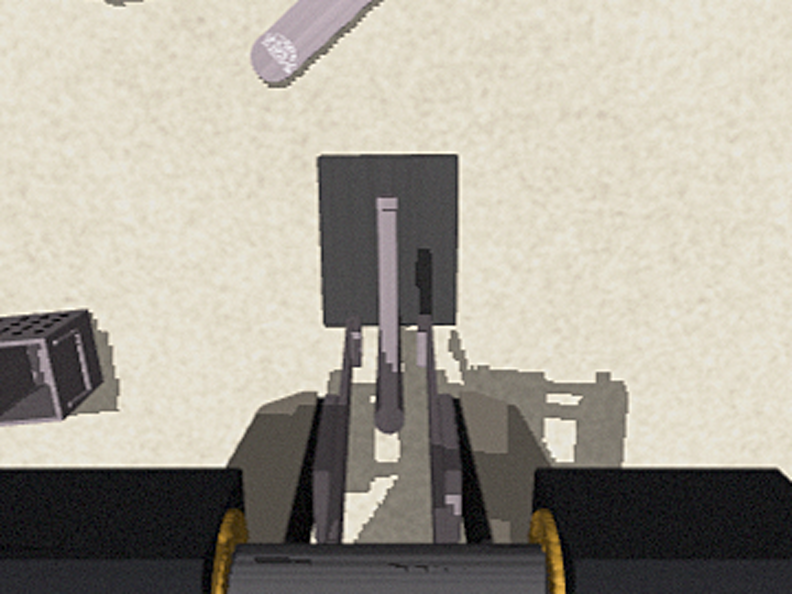

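w12 shows the points at crop x of about 352 and 426, straddling the rail at 388, the same picture as when lifted off. Descending.

Emit:
{"fn": "arm_command", "kwargs": {
  "moves": [
    [[0,0,0.4],0,27],
    [[0,0,1.1],0,27],
    [[0.01,0.02,1.9],0,27],
    [[0.01,0.03,2.8],0,27],
    [[0.01,0.04,3.7],0,27],
    [[0.02,0.05,4.6],0,27],
    [[0.02,0.06,5.4],0,27],
    [[0.02,0.07,6.0],0,27]
  ]
}}

```text
clock: 21.65
tool_pos: [0.5398, -0.34, 0.1303]
ee_rot: [-2.216, 2.214, -0.008]
ft_force: [0.7, -0.3, 0.0]
gripper_width: 0.331
```

Emit:
{"fn": "arm_command", "kwargs": {
  "moves": [
    [[0,0,0.2],0,27],
    [[0,0,0.3],0,27],
    [[0,0,0.4],0,27],
    [[0,0,0.4],0,27]
  ]
}}

```text
clock: 22.05
tool_pos: [0.5401, -0.3402, 0.1208]
ee_rot: [-2.216, 2.213, -0.009]
ft_force: [1.3, -0.4, -0.2]
gripper_width: 0.331
```

Run:
```python
from h import *
s=env.read_state(); print(s["tool_pos"],s["ft_force"],s["gripper_width"]*93,tool(s,(.5404,-.3405,.116)).round(3))
```

```text
[ 0.54009627 -0.34016397  0.12076614] [ 1.28978195 -0.40524663 -0.17913819] 30.794785759594497 [ 0.014 -0.01   0.191]
```

Emit:
{"fn": "arm_command", "kwargs": {
  "moves": [
    [[0,0,0.07],0,27],
    [[0,0,0.14],0,27],
    [[0,0,0.2],0,27],
    [[0,0,0.22],0,27],
    [[0,0,0.22],0,27],
    [[0,0,0.22],0,27]
  ]
}}

```text
clock: 22.65
tool_pos: [0.5404, -0.3403, 0.1158]
ee_rot: [-2.216, 2.213, -0.01]
ft_force: [-0.1, -0.2, 5.5]
gripper_width: 0.319
```

Emit:
{"fn": "arm_command", "kwargs": {
  "moves": [
    [[0,0,0],0,32],
    [[0,0,0],0,34],
    [[0,0,0],0,40],
    [[0,0,0],0,50],
    [[0,0,0],0,60],
    [[0,0,0],0,60],
    [[0,0,0],0,60]
  ]
}}

```text
clock: 23.35
tool_pos: [0.5403, -0.3403, 0.1157]
ee_rot: [-2.216, 2.213, -0.01]
ft_force: [-0.5, 0.7, -0.4]
gripper_width: 0.642
```

Emit:
{"fn": "arm_command", "kwargs": {
  "moves": [
    [[0,0,-0.3],0,60],
    [[0,0,-1],0,60],
    [[0,0,-2],0,60],
    [[0,0,-3.3],0,60],
    [[0,0,-4.6],0,60],
    [[0,1.2,-4.6],0,60],
    [[0,2.4,-4.6],0,60],
    [[0,2.4,-4.6],0,60]
  ]
}}

```text
clock: 24.15
tool_pos: [0.4768, -0.3406, 0.2309]
ee_rot: [-2.215, 2.215, -0.01]
ft_force: [0.8, -0.5, 0.6]
gripper_width: 0.646
```

Emit:
{"fn": "arm_command", "kwargs": {
  "moves": [
    [[0,0,0],0,60],
    [[0,0,0],0,60]
  ]
}}

```text
clock: 24.35
tool_pos: [0.4773, -0.3408, 0.2314]
ee_rot: [-2.215, 2.215, -0.011]
ft_force: [0.2, -0.7, -0.4]
gripper_width: 0.645
```

Run:
```python
from h import *
s,im=snap("w13",crop=(230,0,430,150),f=4); print(s["tool_pos"],s["ee_rot"],s["clock"],s["ft_force"])
a,b=load("w5"),load("w13")
ga=cv2.cvtColor(a[1],cv2.COLOR_RGB2GRAY); gb=cv2.cvtColor(b[1],cv2.COLOR_RGB2GRAY)
# template boxes from w5: bow, lip/rail end, rack plate corner
for n,(x0,y0,x1,y1) in dict(bow=(294,113,345,148),lip=(306,50,330,66),plate=(275,66,300,90)).items():
    t=ga[y0:y1,x0:x1]; r=cv2.matchTemplate(gb[y0-20:y1+20,x0-20:x1+20],t,cv2.TM_CCOEFF_NORMED); _,v,_,l=cv2.minMaxLoc(r)
    print(n,"score",round(v,3),"shift px",(l[0]-20,l[1]-20))
# pan/bridge from top + others
im0=np.load("pics/top0.npy"); t=env.get_image("top"); d=cv2.absdiff(cv2.cvtColor(im0,7),cv2.cvtColor(t,7)); m=(d>45).astype(np.uint8)
n,l,st,ce=cv2.connectedComponentsWithStats(m); print([(ce[i].round().tolist(),int(st[i,4])) for i in range(1,n) if st[i,4]>8])
```

```text
[ 0.47727883 -0.34077469  0.23137565] [-2.21499764  2.21490689 -0.01111299] 24.35 [ 0.18495107 -0.70948901 -0.3578973 ]
bow score 0.941 shift px (-3, -2)
lip score 0.971 shift px (-3, -3)
plate score 0.997 shift px (-2, 0)
[([248.0, 174.0], 14), ([445.0, 305.0], 17453), ([274.0, 202.0], 34), ([281.0, 316.0], 3311), ([349.0, 295.0], 25), ([301.0, 335.0], 12), ([277.0, 336.0], 12), ([288.0, 335.0], 10), ([404.0, 341.0], 16), ([353.0, 388.0], 35), ([347.0, 394.0], 125)]
```

Run:
```python
from h import *
R=Rn.from_euler("z",-9.5,degrees=True).as_matrix()
s,im,c=load("w11")
e=proj(c,(np.array([[.445,.320,.046],[.607,.320,.046]])@R.T)); print("expected clips",e.round(1))
for p in e:
    x,y=p.round().astype(int); g=im[max(0,y-12):y+12,x-14:x+14].min(2)>165; ys,xs=np.where(g)
    if len(xs): print("clip y",np.median((onz(c,np.c_[xs+x-14,ys+max(0,y-12)],.046)@R)[:,1]).round(4),len(xs))
hsv=cv2.cvtColor(im,cv2.COLOR_RGB2HSV); m=((hsv[...,1]>60)&(hsv[...,0]>15)&(hsv[...,0]<35)).astype(np.uint8)
n,l,st,ce=cv2.connectedComponentsWithStats(m)
for i in range(1,n):
    X=onz(c,ce[i],.025)[0]
    if st[i,4]>800 and X[0]>.5: ys,xs=np.where(l==i); Y=(onz(c,np.c_[xs,ys],.025)@R); print("model far y",Y[:,1].max().round(4),"x",Y[:,0].min().round(4),Y[:,0].max().round(4))
print("bridge pan-axes",(np.array([.559,.1655,0])-[.568,.2104,0])@R)
print(env.finish_job())
```

```text
expected clips [[259.8 248.9]
 [252.1  99.2]]
clip y 0.3277 71
clip y 0.3198 357
model far y 0.3912 x 0.4979 0.5539
bridge pan-axes [-0.00146593 -0.04576965  0.        ]
the job is handed in; nothing more can be done
None
```

I did the whole job in about 24 s of the 69 s allowed and handed it in; the hand-in reported no verdict.

- **Divider:** I slid it to about 10 mm from the plaster model. The model measured within about 2 mm of its start.
- **Bridge:** I took it out of its cell with the tongs, at an opening of 26.8 mm, which matches a 10 mm part. I lowered it to the pan floor before letting go. It lies at about (-1, -46) mm in the pan's frame, on the empty side.
- **Tongs:** They hang back on the rail. In the last wrist view the bow sits in the same place on the rail as at the start, within about 1 px. I compared this numerically and did not view that picture.
- **Other things:** A before-and-after comparison of the top view showed changes only at the pan and the arm.

**One reading disagreed:** in the last check of the divider, one end clip read 0.3277 m instead of 0.320 m. That reading came from only 71 pixels, probably stray bright ones. The other clip (357 pixels) and the earlier readings agreed at 0.320 m, and either value is within the limit.

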